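# Sort the kitchen handful after dumpling night

## Robot

A 7-joint arm with a two-finger parallel gripper is mounted at the origin on the work surface. World frame = base frame: x ahead of the robot, y to its left, z up, the work surface at z = 0. Lengths are in m, angles in rad, forces in N, time in s.
With the tool pointing down it reaches from about 0.4 to 0.875 m from the base axis. Payload 19.3 kg.
Tool frame: the origin (TCP) lies midway between the tips of the shut fingers; the grasp point (between the pads) lies 19 mm behind it; z points along the fingers, y is the direction in which the jaws open and shut (so a half turn about z gives the same grasp; the last joint's range is limited). The gripper opens to 85 mm and grips with 20 to 120 N. Pads are 22 mm wide; open, the fingers measure 114 mm over their backs; the gripper's body (76 mm by 85 mm) begins 54 mm behind the grasp point. The pads swing forward as they close: fully open they stand 13 mm farther back than shut.
Start: joints at [1.148, 0.521, -0.036, 1.599, 0.021, 1.021, -0.113], TCP at [0.216, -0.587, 0.231] pointing down, gripper open.
Joint ranges: [-2.91, 2.91], [-0.3, 2.13], [-1.5, 1.42], [0.17, 2.43], [-1.26, 4.41], [0.16, 1.93], [-2.52, 2.52]. Speed limits (rad/s): [1.89, 1.89, 2.39, 2.39, 3.01, 3.01, 3.01].

## Interface

Orientations are given as [roll, pitch, yaw] about the fixed x, y, z axes, in that order (R = Rz(yaw) Ry(pitch) Rx(roll)).
In Python, from workcell import telemetry, cams, workorder gives the robot as it stands. The module is installed in compiled form; this text tells all that it offers.
- The arm moves only by the tool apply_moves, never from a script. Its argument "steps" is a list of rows, each a list of 4 numbers: the shift along the tool's x, y, z in cm, then the turn about the tool's z in rad. A call has exactly 10 rows; each row is the pose to reach, as a shift and turn from the pose commanded when the call began, along the tool's axes at that moment; what a row does not reach only later rows make up. A row lasts 1/12 s, in which the tool goes at most 41.7 mm and 7.16 degrees, less where a joint would pass 70% of its speed; a pose out of reach is approached as far as the arm can. A call with a gripper value outside its range is refused whole. "claw" is the closure, from 0 (fully open) to 1 (shut), set as the call begins (left out, the last holds). The fingers move at their own pace and stop on an object; "force" is the grip in N (left out, the last holds). Time passes only in rows, so rows that repeat a pose let the fingers close, or fill a call up. It gives the time, the measured TCP pose, the force and the opening at its end, in the units of the state.
- telemetry.observe(): the state, without advancing time (a new reading comes with each control period).
- cams.grab_frame(name): name is "side" or "top"; returns a dict with "color" (384x512x3 uint8, red, green, blue), "mtx" (3x3 intrinsics, pixels), "k1" (the pictures are not rectified: a ray, as slopes to the right and down, at radius r is drawn at 1 + k1 r^2 times it, then the intrinsics apply), "eye" and "orientation" of the camera in the world. Camera axes: x right, y down, z forward; pixel columns grow to the right and rows downward; lengths in m; the calibration is good to about 2 mm. A picture is of the moment at which its call begins. There is no depth.
- workorder.job_done(): hands the job in, once; it reports no verdict.
Trained networks look in the newest picture that a camera, given by its name, has taken for a name from the list of things; names that differ only in an ending like _2 or _b are one class to them, and where a whole thing is asked for, a point or a joint stands for the part that bears it (a point fixed in the world has none). Each returns a list of dicts, best first, with "score" (0 to 1); they miss things now and then, are a little off and sometimes report something else, mostly with a low value. They report only what shows in the picture. A call takes as long as a camera call. They do not tell look-alikes from the thing itself.
- cams.find_in(camera, name): "box" ([left, top, width, height] in pixels, round what is visible of it).
- cams.pinpoint(camera, name): "uv" ([column, row] in pixels: a listed point, or the origin of a listed thing).
The state is a dict: "clock": time; "qpos": joint angles; "qd": joint speeds; "joint_efforts": joint torques, N m; "position": TCP position; "tool_rot": TCP orientation; "force": force on the tool from outside, world axes, zero at the start; "moment": the same for the moment, N m; "grip_width": finger opening in m.
Only numpy, scipy, OpenCV 4.12 (cv2) and the standard library are available. Lean on these libraries where they do the work, as an engineer would, in place of code of your own. Each camera call takes 0.05 s, during which the arm holds its last target. There are 200 camera calls.

## Task

Clear up the five loose things left on the table after dumpling making: stand the two condiment jars on the lazy Susan, on its wooden top beside the sauce dish, setting them down gently; lay the two chopstick rests flat, side by side on the floor of the wooden tray; and stand the dough cutter, handle up, in the open blue canister. Leave the sauce dish and the teacup where they are.

Things in the scene. Friction and masses are not known exactly. Their poses are not given: they have to be found in the camera images.
- jar_tall: taller condiment jar: upright brown stoneware cylinder with a steel lid, 42 mm diameter, 64 mm high, about 120 g. Origin at the centre of its underside, z up.
- jar_short: shorter condiment jar: upright brown stoneware cylinder with a steel lid, 46 mm diameter, 48 mm high, about 120 g. Origin at the centre of its underside, z up.
- rest_long: longer white ceramic chopstick rest lying flat: bar 72 mm long (its x axis), 22 mm wide (y), 11 mm high in the middle, with a 13 mm long raised end at each side reaching 18 mm. About 40 g. Origin at the centre of its underside, z up.
- rest_short: shorter white ceramic chopstick rest lying flat: bar 56 mm long (its x axis), 22 mm wide (y), 11 mm high in the middle, with a 13 mm long raised end at each side reaching 18 mm. About 40 g. Origin at the centre of its underside, z up.
- cutter: round dough cutter: steel drum 60 mm in diameter and 30 mm high, on top of it a dark wooden handle bar 48 mm long (x axis), 14 mm thick (y axis), from 30 to 66 mm above the underside. About 110 g. Origin at the centre of the underside, z up.
- susan: lazy Susan, fixed base with a wooden turntable, 260 mm in diameter, flat and rimless, its top face 35 mm above the table; the turntable turns with slight friction if pushed. The sauce dish stands at about its middle, so a ring about 90 mm wide is free around it. Origin on the turning axis at table height, z up.
- tray: low wooden tray, fixed, 120 mm (x axis) by 170 mm (y axis) outside, walls 6 mm thick and 24 mm high, floor 6 mm thick. Origin at the centre of its underside, z up.
- canister: squat round blue plastic canister without its lid, fixed, open at the top, 138 mm outer diameter at the rim and 132 mm at the foot, walls 4 mm, 72 mm high, inside floor 5 mm above the table. Origin at the centre of its underside, z up. Its flat lid lies at the far side of the table and is not needed.
- dish: white ceramic sauce dish, 72 mm in diameter, 22 mm high, standing loose at the middle of the lazy Susan; to be left alone. Origin at the centre of its underside.
- teacup: small blue ceramic teacup, 50 mm in diameter, 42 mm high, standing loose among the things; to be left alone. Origin at the centre of its underside.
Mind the look-alikes: they are no part of the job. Leave any purple or yellow look-alike of the rest_short alone.

How it is judged:
At the end, for the whole second after the job is handed in: Jars upright on the turntable, axis within 122 mm of its axis and over 50 mm from the dish centre; rests flat on the tray floor inside its walls, not one on the other (underside below 12 mm); cutter upright on the canister floor (underside below 12 mm); tilts under 0.12 rad (cutter 0.15); at rest (horizontal distance between each of jar_tall, jar_short and susan below 0.122 m and horizontal distance between each of jar_tall, jar_short and dish above 0.05 m and z of jar_tall in the frame of susan between 0.03 and 0.04 m and angle between each of jar_tall, jar_short, rest_long, rest_short's own z axis and vertical below 0.12 rad and z of jar_short in the frame of susan between 0.03 and 0.04 m and x of rest_long in the frame of tray between -0.054 and 0.054 m and y of rest_long in the frame of tray between -0.079 and 0.079 m and z of rest_long in the frame of tray between 0 and 0.012 m and x of rest_short in the frame of tray between -0.054 and 0.054 m and y of rest_short in the frame of tray between -0.079 and 0.079 m and z of rest_short in the frame of tray between 0 and 0.012 m and horizontal distance between cutter and canister below 0.045 m and z of cutter in the frame of canister below 0.012 m and angle between cutter's own z axis and vertical below 0.15 rad and linear speed of each of jar_tall, jar_short, rest_long, rest_short, cutter below 0.02 m/s); the robot touches nothing.
It fails at once if a jar is dropped or banged onto the lazy Susan (faster than 0.6 m/s within 25 mm of its top) ((horizontal distance between jar_tall and susan below 0.13 m and z of jar_tall in the frame of susan below 0.06 m and linear speed of jar_tall above 0.6 m/s) or (horizontal distance between jar_short and susan below 0.13 m and z of jar_short in the frame of susan below 0.06 m and linear speed of jar_short above 0.6 m/s)).
It fails at once if the sauce dish is shifted more than 30 mm (distance of dish from where it was at the start of the episode above 0.03 m).
It fails at once if the teacup is shifted more than 30 mm (distance of teacup from where it was at the start of the episode above 0.03 m).
It also fails if it takes over 125 s, if anything falls off the work surface, if the arm or the gripper's body presses on something with over 40 N, if the wrist force passes 120 N, or if a joint passes its speed limit or range.

## Working session

There is one attempt and no reset: what is moved stays moved. The work goes in short steps, Python scripts to look and compute and a tool call to move; the robot and the scene stay as the last step left them, time stands still between calls to the robot, and variables do not carry over. Pictures are saved under pics/ and viewed, about 12 in all and at most 16, crops included, and the job is handed in when it is done.

Besides the shell and the picture viewer there is one more tool, called after "Emit:" as a command line: name --pt "numbers of a row" for each row, then --argument value for the rest. apply_moves: Moves the arm, as the interface text tells. Its arguments: {"type":"object","properties":{"steps":{"type":"array"},"claw":{"type":"number"},"force":{"type":"number"}},"required":["steps"]}

```bash
mkdir -p pics; cat > h.py <<'E'
import numpy as np, cv2
from scipy.spatial.transform import Rotation as R
from workcell import telemetry, cams, workorder
def cam(f):
    o=np.array(f["orientation"],float)
    M=o if o.shape==(3,3) else (R.from_euler('xyz',o).as_matrix() if o.size==3 else R.from_quat(o).as_matrix())
    return np.array(f["mtx"]),f["k1"],np.array(f["eye"]),M
def w(f,uv,z):
    K,k1,e,M=cam(f)
    d=cv2.undistortPoints(np.array([[uv]],float),K,np.array([k1,0,0,0.]))[0,0]
    r=M@np.array([d[0],d[1],1]); return e+r*(z-e[2])/r[2]
def px(f,p):
    K,k1,e,M=cam(f); c=M.T@(np.array(p)-e)
    return cv2.projectPoints(c.reshape(1,3),np.zeros(3),np.zeros(3),K,np.array([k1,0,0,0.]))[0].ravel()
def save(f,n,box=None,s=1):
    i=f["color"][:,:,::-1]
    if box: i=i[box[1]:box[3],box[0]:box[2]]
    cv2.imwrite("pics/"+n,cv2.resize(i,None,fx=s,fy=s,interpolation=cv2.INTER_CUBIC))
E
python3 - <<'E'
from h import *
print(telemetry.observe())
Z=dict(jar_tall=0,jar_short=0,rest_long=0,rest_short=0,cutter=0,susan=0,tray=0,canister=0,dish=.035,teacup=0)
for c in ["top","side"]:
    f=cams.grab_frame(c); save(f,c+"0.png",s=1.5); print(c,f["eye"],f["orientation"],f["mtx"],f["k1"])
    for n in Z:
        print(n,[(np.round(d["uv"]).tolist(),round(d["score"],2),np.round(w(f,d["uv"],Z[n])[:2],3).tolist()) for d in cams.pinpoint(c,n)[:4]])
E
```

```text
{'clock': 0.0, 'qpos': array([ 1.14777583,  0.52202253, -0.03632307,  1.60001771,  0.02120493,
        1.0211095 , -0.11280224]), 'qd': array([-3.76045855e-05, -4.45348109e-05,  3.53258597e-04,  8.54698689e-06,
        2.16091777e-03, -1.44128233e-03, -2.78356897e-04]), 'joint_efforts': array([-2.11577157e-03, -9.27114487e+01,  1.97871119e+00, -3.69935739e+01,
        1.77650212e-02,  8.17100750e-03,  5.44948534e-05]), 'position': array([ 0.21580582, -0.58618757,  0.230717  ]), 'tool_rot': array([-3.14042426e+00,  9.09941673e-05,  3.52807327e-01]), 'force': array([-0.76844946, -0.33449408,  0.93511667]), 'moment': array([0.00530432, 0.03322676, 0.06190004]), 'grip_width': 0.08553006422465922}
top [ 0.5049621  -0.01125097  1.18253617] [-3.06545726  0.01180277 -1.54466786] [[442.01401224   0.         263.97835587]
 [  0.         442.01401224 193.64454208]
 [  0.           0.           1.        ]] -0.16369881417952475
jar_tall [([182.0, 262.0], 0.7, [0.406, 0.219])]
jar_short [([180.0, 171.0], 0.76, [0.651, 0.235])]
rest_long [([264.0, 246.0], 0.79, [0.454, 0.001])]
rest_short [([402.0
[... 671 characters left out ...]
          1.        ]] 0.024509359692435704
jar_tall [([192.0, 169.0], 0.77, [0.397, 0.202])]
jar_short [([265.0, 159.0], 0.71, [0.643, 0.259])]
rest_long [([201.0, 210.0], 0.57, [0.439, -0.009])]
rest_short [([291.0, 305.0], 0.84, [0.66, -0.342]), ([246.0, 268.0], 0.78, [0.561, -0.233]), ([322.0, 274.0], 0.6, [0.747, -0.256]), ([283.0, 272.0], 0.59, [0.652, -0.247])]
cutter [([185.0, 264.0], 0.55, [0.413, -0.218])]
susan [([271.0, 211.0], 0.63, [0.642, -0.018])]
tray [([226.0, 142.0], 0.89, [0.508, 0.372]), ([266.0, 161.0], 0.59, [0.645, 0.249])]
canister [([215.0, 322.0], 0.85, [0.491, -0.382])]
dish [([273.0, 202.0], 0.65, [0.645, -0.02]), ([285.0, 272.0], 0.56, [0.65, -0.276])]
teacup []
```

View pics/top0.png

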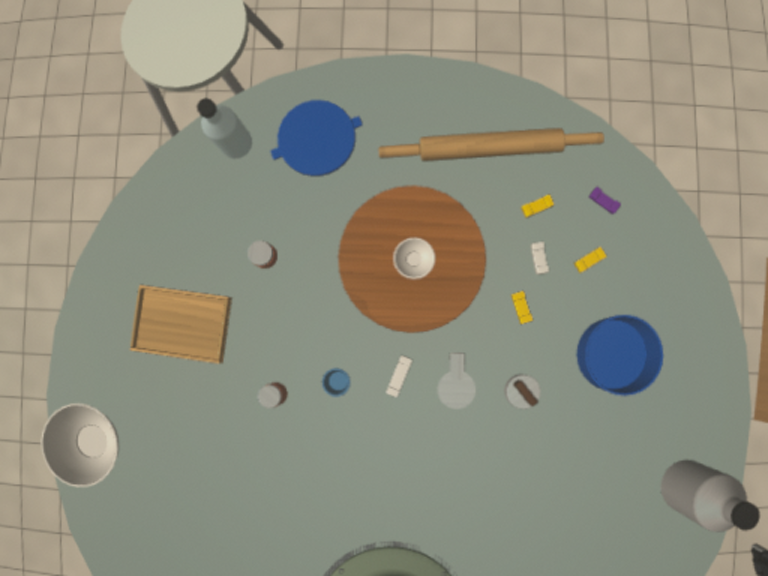

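View pics/side0.png

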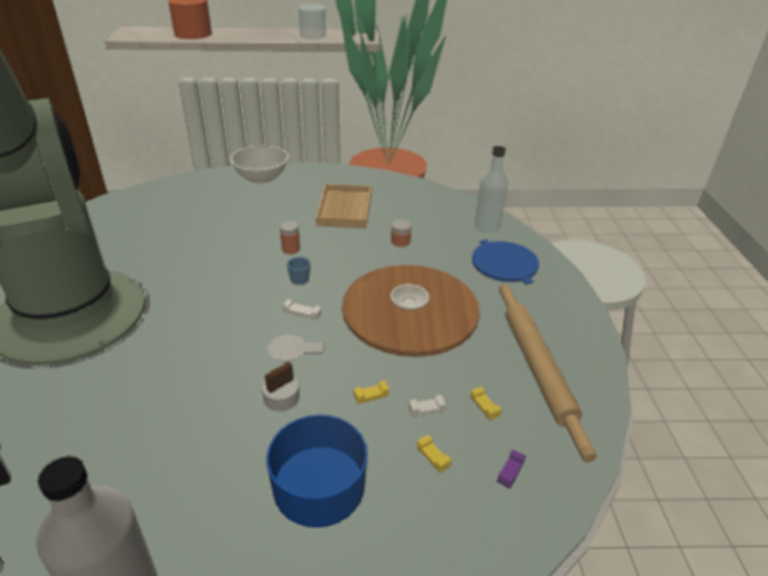

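The camera pictures show these things, as top-picture pixels (768-wide view):
- **White rest_short candidate:** (540,257). The look-alikes are yellow at (538,206), (591,259) and (522,307), and purple at (604,200).
- **rest_long:** (399,376), with a steel skimmer beside it at (457,385).
- **Jars:** tall at (271,395), short at (262,254). The teacup at (336,381) is blue.
- **Cutter:** (523,391).

I'll measure these precisely by segmentation and check the choice in a crop.

```bash
cat >> h.py <<'E'
def seg(f,c,rad,fn,z,n=1,s=''):
    """blob near pixel c -> world centre and long-axis yaw, back-projected at height z"""
    im=f["color"].astype(int); hsv=cv2.cvtColor(f["color"],cv2.COLOR_RGB2HSV).astype(int)
    m=fn(im,hsv).astype(np.uint8); k=np.zeros_like(m); cv2.circle(k,(int(c[0]),int(c[1])),rad,1,-1); m*=k
    nl,l,st,ce=cv2.connectedComponentsWithStats(m)
    i=1+np.argmax(st[1:,4]); ys,xs=np.nonzero(l==i)
    P=np.array([w(f,(x,y),z)[:2] for x,y in zip(xs,ys)]).astype(np.float32)
    (cx,cy),(a,b),_=r=cv2.minAreaRect(P); bp=cv2.boxPoints(r); e=[bp[1]-bp[0],bp[2]-bp[1]]; v=max(e,key=np.linalg.norm)
    yaw=(np.arctan2(v[1],v[0])+np.pi/2)%np.pi-np.pi/2
    print(s,'rectc',np.round([cx,cy],4),'mean',P.mean(0).round(4),'size',np.round([a,b],3),'yaw',round(float(yaw),3),'n',len(xs))
def rows(x,y,z,yaw):
    s=telemetry.observe(); p=s["position"]; M=R.from_euler('xyz',s["tool_rot"]).as_matrix()
    d=M.T@(np.array([x,y,z])-p)*100; t=-(yaw-s["tool_rot"][2]); t=(t+np.pi)%(2*np.pi)-np.pi
    print('rows',np.round(d,2),round(t,3),'q',np.round(s["qpos"],2))
E
python3 - <<'E'
from h import *
f=cams.grab_frame("top")
white=lambda im,h:(h[:,:,2]>150)&(h[:,:,1]<45)
seg(f,(266,250),24,white,.012,s='rest_long')
seg(f,(360,171),16,white,.012,s='rest_short')
for s,c,z in (('jt',(180,263),.064),('js',(173,169),.048)):
    seg(f,c,14,lambda im,h:(h[:,:,1]<40)&(h[:,:,2]>110),z,s=s)
seg(f,(349,261),16,lambda im,h:(h[:,:,2]<110)&(im[:,:,0]>im[:,:,2]),.064,s='handle')
seg(f,(349,261),16,lambda im,h:(h[:,:,1]<40)&(h[:,:,2]>140)|((h[:,:,2]<110)&(im[:,:,0]>im[:,:,2])),.03,s='drum')
wood=lambda im,h:(im[:,:,0]-im[:,:,2]>25)
seg(f,(121,216),45,wood,.024,s='tray')
seg(f,(275,172),60,wood,.035,s='susan')
seg(f,(276,172),20,lambda im,h:(im[:,:,0]-im[:,:,2]<50)&(im[:,:,0]>120),.05,s='dish')
seg(f,(413,236),36,lambda im,h:(im[:,:,2]-im[:,:,0]>40),.072,s='can')
seg(f,(225,254),14,lambda im,h:(im[:,:,2]-im[:,:,0]>25),.042,s='cup')
c=f["color"]
A=cv2.resize(c[225:290,165:245],(480,390),interpolation=cv2.INTER_CUBIC)
cv2.imwrite("pics/crop1.png",np.vstack([np.hstack([cv2.resize(c[120:220,320:420],(400,400),interpolation=2),cv2.resize(c[215:315,160:260],(400,400),interpolation=2)]),cv2.resize(c[210:260,240:440],(800,200),interpolation=2)])[:,:,::-1])
E
```

```text
rest_long rectc [ 0.4432 -0.0016] mean [ 0.4425 -0.002 ] size [0.026 0.074] yaw -0.355 n 268
rest_short rectc [ 0.6602 -0.2488] mean [ 0.66   -0.2487] size [0.056 0.025] yaw 0.192 n 192
jt rectc [0.408  0.2129] mean [0.4071 0.2152] size [0.069 0.069] yaw -0.758 n 539
js rectc [0.6498 0.2438] mean [0.651  0.2463] size [0.072 0.07 ] yaw 0.819 n 539
handle rectc [ 0.4229 -0.2182] mean [ 0.4228 -0.2184] size [0.051 0.014] yaw 0.7 n 114
drum rectc [ 0.4222 -0.2215] mean [ 0.4211 -0.2225] size [0.082 0.081] yaw 0.81 n 713
tray rectc [0.5243 0.3906] mean [0.5241 0.3896] size [0.176 0.122] yaw 1.466 n 2844
susan rectc [ 0.6504 -0.0207] mean [ 0.6495 -0.021 ] size [0.258 0.257] yaw 0.807 n 7503
dish rectc [ 0.6478 -0.0239] mean [ 0.6483 -0.0243] size [0.068 0.07 ] yaw -1.546 n 596
can rectc [ 0.4897 -0.3787] mean [ 0.4913 -0.3795] size [0.135 0.148] yaw -1.557 n 2332
cup rectc [0.4318 0.1046] mean [0.4328 0.1021] size [0.044 0.044] yaw -1.541 n 222
```

View pics/crop1.png

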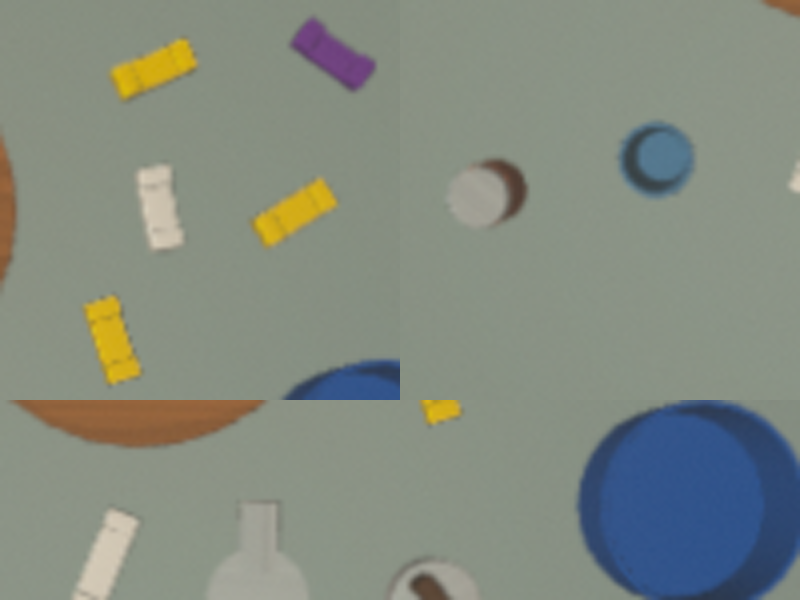

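```bash
python3 - <<'E'
from h import *
f=cams.grab_frame("top")
lid=lambda im,h:(h[:,:,1]<22)&(h[:,:,2]>120)
for s,c,z in (('jt',(180,263),.064),('js',(174,169),.048)):
    seg(f,c,14,lid,z,s=s)
print('jt',w(f,(179,264.3),.064),'js',w(f,(173.2,168.3),.048))
print('bottle base',w(f,(452,320),0),[(z,w(f,(495,343),z).round(3)) for z in (.2,.25,.3)])
g=px(f,telemetry.observe()["position"]);print('tcp px',g)
rows(.423,-.219,.16,.70); rows(.216,-.587,.33,.353)
E
```

```text
jt rectc [0.4052 0.2178] mean [0.4045 0.2175] size [0.036 0.036] yaw -1.54 n 173
js rectc [0.6523 0.2517] mean [0.6486 0.2538] size [0.04  0.032] yaw 0.199 n 72
jt [0.404591   0.21521781 0.064     ] js [0.65151974 0.24317567 0.048     ]
bottle base [ 0.26072871 -0.51898011  0.        ] [(0.2, array([ 0.245, -0.544,  0.2  ])), (0.25, array([ 0.258, -0.517,  0.25 ])), (0.3, array([ 0.271, -0.49 ,  0.3  ]))]
tcp px [516.74418738 357.40634409]
rows [ 32.13 -27.33   7.13] -0.347 q [ 1.15  0.52 -0.04  1.6   0.02  1.02 -0.11]
rows [-0.01  0.05 -9.87] -0.0 q [ 1.15  0.52 -0.04  1.6   0.02  1.02 -0.11]
```

The bottle, about 0.25 m tall at (0.26,-0.52), stands between the start pose and the cutter. I'll rise over it first.

Emit:
apply_moves --pt "0 0 -4 0" --pt "0 0 -8 0" --pt "0 0 -12 0" --pt "0 0 -14 0" --pt "3 -2.6 -14 0" --pt "6 -5.1 -14 0" --pt "9.1 -7.7 -14 0" --pt "12.2 -10.4 -14 0" --pt "15.2 -13 -14 0" --pt "18.3 -15.6 -14 0" --claw 0.4 --force 40

```text
clock: 2.03
position: [0.3341, -0.3751, 0.3715]
tool_rot: [3.141, -0.0, 0.353]
force: [0.8, 0.4, -0.1]
grip_width: 0.051
```

```bash
python3 - <<'E'
from h import *
print(telemetry.observe()["grip_width"],telemetry.observe()["position"])
rows(.423,-.219,.16,.70); rows(.423,-.219,.034,.70)
E
```

```text
0.0510176399646235 [ 0.33413704 -0.3750972   0.37151401]
rows [ 13.73 -11.59  21.15] -0.347 q [ 0.84  0.2  -0.14  1.71  0.03  1.23 -0.52]
rows [ 13.73 -11.6   33.75] -0.347 q [ 0.84  0.2  -0.14  1.71  0.03  1.23 -0.52]
```

Emit:
apply_moves --pt "2 -1.7 2 -0.05" --pt "4 -3.4 4.5 -0.1" --pt "6 -5.1 7 -0.16" --pt "8 -6.8 9.5 -0.22" --pt "10 -8.5 12 -0.28" --pt "12 -10.1 14.5 -0.347" --pt "13.73 -11.59 17 -0.347" --pt "13.73 -11.59 20 -0.347" --pt "13.73 -11.59 23 -0.347" --pt "13.73 -11.59 25.5 -0.347"

```text
clock: 2.87
position: [0.4224, -0.2202, 0.1147]
tool_rot: [-3.141, -0.0, 0.701]
force: [-0.1, -1.1, -0.9]
grip_width: 0.0515
```

```bash
python3 - <<'E'
from h import *
rows(.423,-.219,.034,.70)
a=cams.grab_frame("top");b=cams.grab_frame("side")
A=a["color"][200:300,290:400];B=b["color"][200:310,130:251]
cv2.imwrite("pics/c2.png",np.hstack([cv2.resize(A,(400,364)),cv2.resize(B,(400,364))])[:,:,::-1])
E
```

```text
rows [ 0.12 -0.05  8.07] 0.001 q [ 0.56  0.48 -0.26  2.07  0.21  0.61 -0.71]
```

View pics/c2.png

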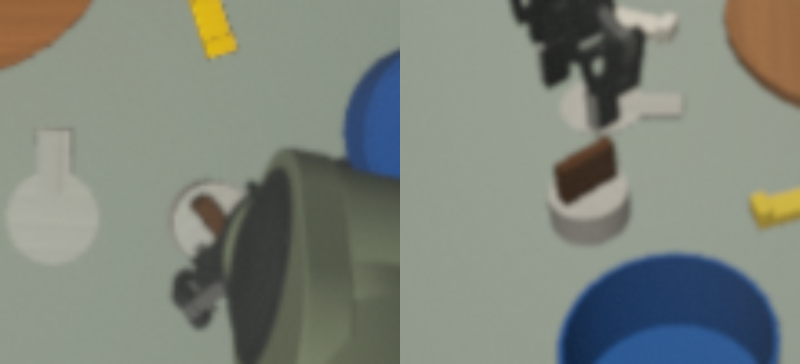

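The handle sits under the finger gap, so I'll descend and grip.

Emit:
apply_moves --pt "0.1 0 2.5 0" --pt "0.1 0 5 0" --pt "0.1 0 7 0" --pt "0.1 0 8 0" --pt "0.1 0 8 0" --pt "0.1 0 8 0" --pt "0.1 0 8 0" --pt "0.1 0 8 0" --pt "0.1 0 8 0" --pt "0.1 0 8 0"

```text
clock: 3.8
position: [0.4236, -0.2203, 0.037]
tool_rot: [3.141, -0.0, 0.7]
force: [-0.5, 0.8, -0.4]
grip_width: 0.0511
```

Emit:
apply_moves --pt "0 0 0 0" --pt "0 0 0 0" --pt "0 0 0 0" --pt "0 0 0 0" --pt "0 0 0 0" --pt "0 0 0 0" --pt "0 0 -2 0" --pt "0 0 -5 0" --pt "0 0 -8 0" --pt "0 0 -11 0" --claw 1 --force 50

```text
clock: 4.63
position: [0.423, -0.2198, 0.1474]
tool_rot: [-3.141, 0.0, 0.7]
force: [0.3, -0.3, -2.0]
grip_width: 0.0133
```

```bash
python3 - <<'E'
from h import *
rows(.492,-.384,.16,.70);rows(.492,-.384,.042,.70)
a=cams.grab_frame("side");save(a,"c3.png",(100,160,300,360),3)
E
```

```text
rows [-5.3  17.   -1.27] -0.0 q [ 0.58  0.42 -0.28  2.05  0.18  0.69 -0.69]
rows [-5.3  17.01 10.53] -0.0 q [ 0.58  0.42 -0.28  2.05  0.18  0.69 -0.69]
```

View pics/c3.png

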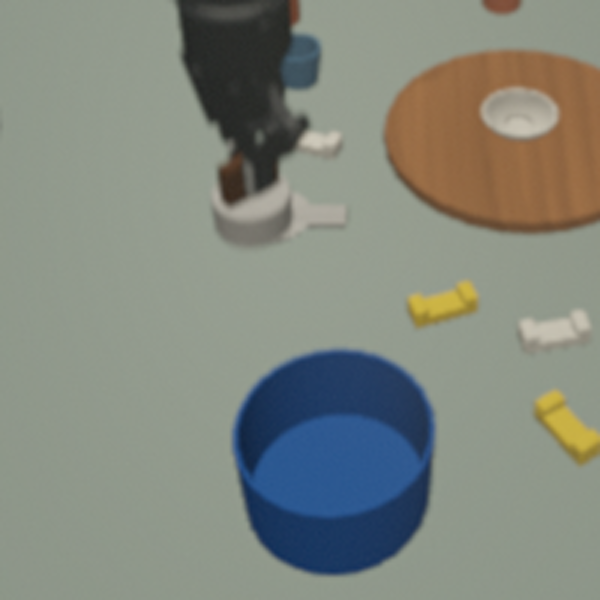

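Cutter is held level (grip 13 mm). Over to the canister and down.

Emit:
apply_moves --pt "-0.8 2.5 -1 0" --pt "-1.6 5.2 -1 0" --pt "-2.5 8 -1 0" --pt "-3.4 11 -1 0" --pt "-4.3 14 -1 0" --pt "-5 16 -1 0" --pt "-5.3 17 -1 0" --pt "-5.3 17 0 0" --pt "-5.3 17 2 0" --pt "-5.3 17 4 0"

```text
clock: 5.52
position: [0.4922, -0.3836, 0.1053]
tool_rot: [3.141, -0.0, 0.7]
force: [0.5, 0.6, -2.3]
grip_width: 0.0132
```

Emit:
apply_moves --pt "0 0 2 0" --pt "0 0 4 0" --pt "0 0 5.5 0" --pt "0 0 6 0" --pt "0 0 6.3 0" --pt "0 0 6.5 0" --pt "0 0 6.5 0" --pt "0 0 6.5 0" --pt "0 0 6.5 0" --pt "0 0 6.5 0"

```text
clock: 6.35
position: [0.4925, -0.3844, 0.0419]
tool_rot: [3.141, -0.0, 0.7]
force: [-0.6, 0.8, -1.3]
grip_width: 0.0128
```

```bash
python3 - <<'E'
from h import *
rows(.492,-.384,.042,.70)
E
```

```text
rows [-0.01 -0.07 -0.01] -0.0 q [ 0.71  0.77 -0.21  1.72  0.24  0.68 -0.5 ]
```

Down to the floor. Release by opening partly, then rise.

Emit:
apply_moves --pt "0 0 0.1 0" --pt "0 0 0.1 0" --pt "0 0 0 0" --pt "0 0 0 0" --pt "0 0 0 0" --pt "0 0 0 0" --pt "0 0 -2 0" --pt "0 0 -5 0" --pt "0 0 -9 0" --pt "0 0 -13 0" --claw 0.6

```text
clock: 7.18
position: [0.4918, -0.3838, 0.1723]
tool_rot: [-3.14, 0.0, 0.7]
force: [0.7, -0.0, 0.6]
grip_width: 0.034
```

```bash
python3 - <<'E'
from h import *
rows(.66,-.249,.14,.192); rows(.66,-.249,.003,.192)
E
```

```text
rows [21.55  0.53  3.23] 0.508 q [ 0.74  0.59 -0.26  1.65  0.18  0.92 -0.45]
rows [21.55  0.56 16.93] 0.508 q [ 0.74  0.59 -0.26  1.65  0.18  0.92 -0.45]
```

Emit:
apply_moves --pt "2.5 0.1 0 0.05" --pt "5.5 0.15 0 0.12" --pt "8.5 0.2 0 0.2" --pt "11.5 0.3 0 0.28" --pt "14.5 0.4 0 0.36" --pt "17.5 0.45 0 0.44" --pt "20.5 0.5 1 0.508" --pt "21.55 0.55 3 0.508" --pt "21.55 0.55 6 0.508" --pt "21.55 0.55 8 0.508" --claw 0.4

```text
clock: 8.02
position: [0.6608, -0.2481, 0.089]
tool_rot: [-3.141, 0.001, 0.194]
force: [0.1, 0.1, -0.2]
grip_width: 0.0512
```

```bash
python3 - <<'E'
from h import *
rows(.66,-.249,.003,.192)
a=cams.grab_frame("top");b=cams.grab_frame("side")
A=a["color"][100:300,300:480];B=b["color"][200:360,170:350]
cv2.imwrite("pics/c4.png",np.hstack([cv2.resize(A,(400,444)),cv2.resize(B,(400,444))])[:,:,::-1])
E
```

```text
rows [-0.08  0.08  8.6 ] 0.002 q [ 0.35  0.81 -0.12  1.46  0.11  0.88 -1.18]
```

View pics/c4.png

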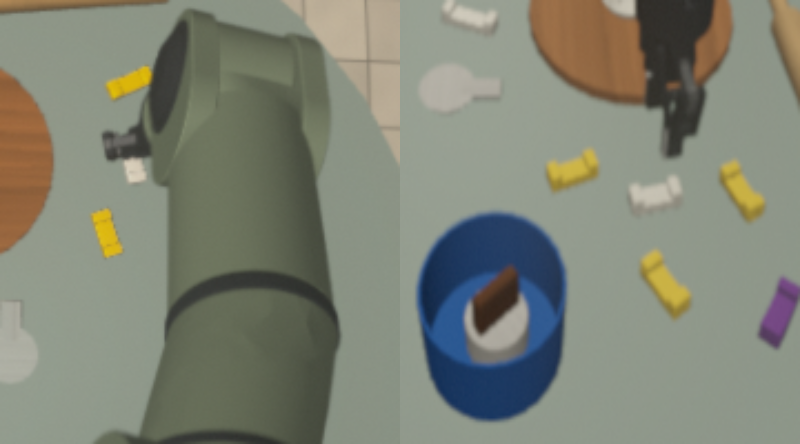

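The cutter stands upright in the canister, at right-half (497,320). The gripper is over the white rest at (655,195).

Emit:
apply_moves --pt "-0.1 0 3 0" --pt "-0.1 0 6 0" --pt "-0.1 0 7.6 0" --pt "-0.1 0 8.4 0" --pt "-0.1 0 8.4 0" --pt "-0.1 0 8.4 0" --pt "-0.1 0 8.4 0" --pt "-0.1 0 8.4 0" --pt "-0.1 0 8.4 0" --pt "-0.1 0 8.4 0"

```text
clock: 8.95
position: [0.66, -0.25, 0.0081]
tool_rot: [3.141, -0.001, 0.192]
force: [-0.5, -0.8, -0.5]
grip_width: 0.0513
```

Emit:
apply_moves --pt "0 0 0 0" --pt "0 0 0 0" --pt "0 0 0 0" --pt "0 0 0 0" --pt "0 0 0 0" --pt "0 0 0 0" --pt "0 0 -3 0" --pt "0 0 -6 0" --pt "0 0 -10 0" --pt "0 0 -14 0" --claw 1 --force 35

```text
clock: 9.78
position: [0.659, -0.2496, 0.1482]
tool_rot: [-3.141, 0.001, 0.192]
force: [-0.2, 0.4, -0.4]
grip_width: 0.0202
```

```bash
python3 - <<'E'
from h import *
T=np.array([.523,.392]);a=-.105
for v in (-.038,.038): 
    p=T+v*np.array([-np.sin(a),np.cos(a)]);print(p);rows(*p,.16,a+np.pi);rows(*p,.16,a)
E
```

```text
[0.51901733 0.35420928]
rows [ -2.24 -61.95  -1.12] -2.845 q [ 0.35  0.74 -0.12  1.43  0.1   0.98 -1.17]
rows [ -2.24 -61.95  -1.12] 0.297 q [ 0.35  0.74 -0.12  1.43  0.1   0.98 -1.17]
[0.52698267 0.42979072]
rows [-1.000e-02 -6.921e+01 -1.120e+00] -2.845 q [ 0.35  0.74 -0.12  1.43  0.1   0.98 -1.17]
rows [-1.000e-02 -6.921e+01 -1.120e+00] 0.297 q [ 0.35  0.74 -0.12  1.43  0.1   0.98 -1.17]
```

Rest gripped (20 mm). Carrying it to the tray with a long turn so that the last joint stays in range.

Emit:
apply_moves --pt "0 -2 0 -0.12" --pt "0 -5 0 -0.24" --pt "0 -8.5 0 -0.36" --pt "0 -12 0 -0.48" --pt "0 -15.5 0 -0.6" --pt "0 -19 0 -0.72" --pt "0 -22.5 0 -0.84" --pt "0 -26 0 -0.96" --pt "0 -29.5 0 -1.08" --pt "0 -33 0 -1.2"

```text
clock: 10.62
position: [0.5963, 0.0756, 0.1474]
tool_rot: [3.141, 0.0, 1.398]
force: [0.9, 1.2, -1.5]
grip_width: 0.0204
```

```bash
python3 - <<'E'
from h import *
rows(.527,.430,.14,3.037)
E
```

```text
rows [ 33.72 -12.94   0.73] -1.639 q [ 0.08  0.61 -0.45  1.72  0.33  0.88 -0.68]
```

Emit:
apply_moves --pt "3.4 -1.3 0 -0.12" --pt "6.8 -2.6 0 -0.24" --pt "10.2 -3.9 0 -0.36" --pt "13.6 -5.2 0 -0.48" --pt "17 -6.5 0 -0.6" --pt "20.4 -7.8 0 -0.72" --pt "23.8 -9.1 0 -0.84" --pt "27.2 -10.4 0 -0.96" --pt "30.6 -11.7 0 -1.08" --pt "33.7 -12.9 0 -1.2"

```text
clock: 11.45
position: [0.5291, 0.4307, 0.1473]
tool_rot: [3.141, -0.0, 2.598]
force: [0.5, 0.7, -0.8]
grip_width: 0.0201
```

```bash
python3 - <<'E'
from h import *
rows(.527,.430,.05,3.037)
E
```

```text
rows [ 0.14 -0.17  9.73] -0.439 q [-0.34  0.8  -0.73  1.48  0.57  1.08 -0.16]
```

Emit:
apply_moves --pt "0.1 -0.1 0 -0.12" --pt "0.1 -0.1 0 -0.24" --pt "0.1 -0.1 1 -0.36" --pt "0.1 -0.1 3 -0.439" --pt "0.1 -0.1 5 -0.439" --pt "0.1 -0.1 7 -0.439" --pt "0.1 -0.1 9 -0.439" --pt "0.1 -0.1 9.5 -0.439" --pt "0.1 -0.1 9.5 -0.439" --pt "0.1 -0.1 9.5 -0.439"

```text
clock: 12.28
position: [0.5286, 0.4287, 0.053]
tool_rot: [3.141, 0.0, 3.031]
force: [0.8, -0.1, -0.0]
grip_width: 0.0205
```

```bash
python3 - <<'E'
from h import *
rows(.527,.430,.013,3.037)
a=cams.grab_frame("top");b=cams.grab_frame("side")
A=a["color"][150:290,60:220];B=b["color"][90:220,170:310]
cv2.imwrite("pics/c5.png",np.hstack([cv2.resize(A,(400,350)),cv2.resize(B,(400,350))])[:,:,::-1])
E
```

```text
rows [0.17 0.11 4.  ] -0.006 q [-0.32  0.93 -0.76  1.53  0.73  0.98  0.16]
```

View pics/c5.png

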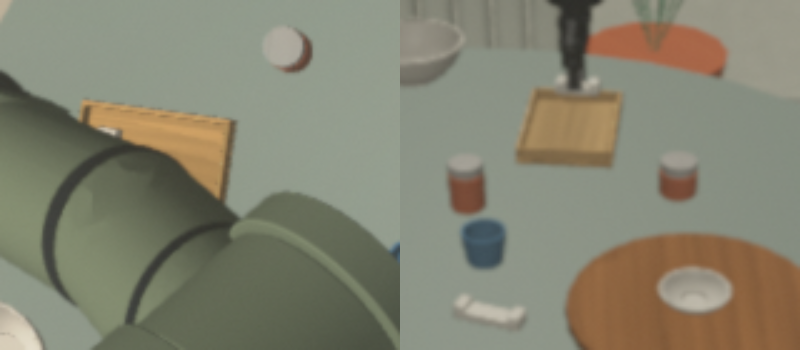

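Emit:
apply_moves --pt "0.1 0.1 1.5 0" --pt "0.1 0.1 2.8 0" --pt "0.1 0.1 3.5 0" --pt "0.1 0.1 3.8 0" --pt "0.1 0.1 4 0" --pt "0.1 0.1 4.1 0" --pt "0.1 0.1 4.1 0" --pt "0.1 0.1 4.1 0" --pt "0.1 0.1 4.1 0" --pt "0.1 0.1 4.1 0"

```text
clock: 13.22
position: [0.5272, 0.429, 0.0133]
tool_rot: [-3.14, 0.0, 3.031]
force: [-12.7, -15.2, 38.2]
grip_width: 0.0203
```

Emit:
apply_moves --pt "0 0 0 0" --pt "0 0 0 0" --pt "0 0 0 0" --pt "0 0 0 0" --pt "0 0 0 0" --pt "0 0 -1 0" --pt "0 0 -3 0" --pt "0 0 -6 0" --pt "0 0 -10 0" --pt "0 0 -13 0" --claw 0.6

```text
clock: 14.05
position: [0.5275, 0.43, 0.1446]
tool_rot: [3.14, 0.0, 3.031]
force: [0.6, 0.7, 0.1]
grip_width: 0.0342
```

```bash
python3 - <<'E'
from h import *
for y in (-.355,np.pi-.355): rows(.4428,-.0016,.14,y)
E
```

```text
rows [  3.66 -43.83   0.4 ] -2.897 q [-0.29  0.83 -0.82  1.49  0.64  1.11  0.22]
rows [  3.66 -43.83   0.4 ] 0.245 q [-0.29  0.83 -0.82  1.49  0.64  1.11  0.22]
```

Emit:
apply_moves --pt "0.2 -2.5 0 0.03" --pt "0.5 -6.5 0 0.06" --pt "0.9 -10.5 0 0.1" --pt "1.2 -14.5 0 0.14" --pt "1.5 -18.5 0 0.18" --pt "1.9 -22.5 0 0.22" --pt "2.2 -26.5 0 0.245" --pt "2.5 -30.5 0 0.245" --pt "2.9 -34.5 0 0.245" --pt "3.2 -38 0 0.245" --claw 0.4

```text
clock: 14.88
position: [0.4529, 0.053, 0.1418]
tool_rot: [-3.141, 0.001, 2.785]
force: [2.3, -0.4, -0.9]
grip_width: 0.0511
```

```bash
python3 - <<'E'
from h import *
rows(.4428,-.0016,.07,np.pi-.355)
f=cams.grab_frame("top")
save(f,"c6.png",(60,150,220,290),4)
seg(f,(266,250),24,lambda im,h:(h[:,:,2]>150)&(h[:,:,1]<45),.012,s='rl')
seg(f,(100,210),24,lambda im,h:(h[:,:,2]>150)&(h[:,:,1]<45),.018,s='rs')
E
```

```text
rows [-0.95 -5.47  7.19] -0.001 q [ 0.41  0.51 -0.85  2.08  0.55  0.78  0.43]
rl rectc [ 0.4617 -0.0331] mean [ 0.4621 -0.0323] size [0.119 0.059] yaw 0.453 n 671
rs rectc [0.5324 0.4271] mean [0.5332 0.4273] size [0.02  0.052] yaw -0.09 n 128
```

View pics/c6.png

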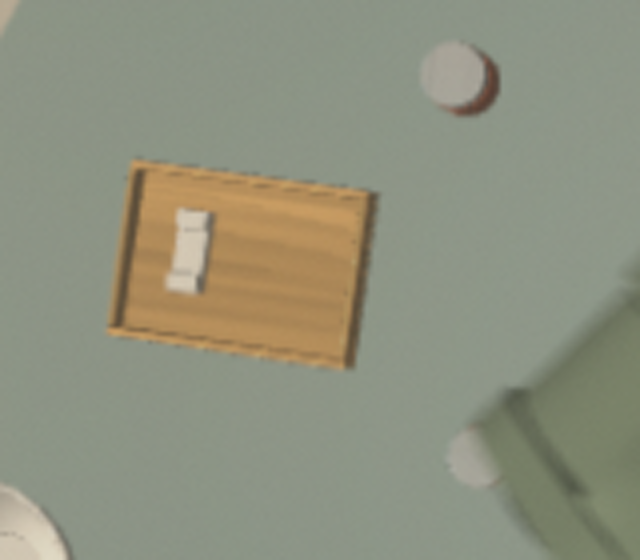

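The short rest lies flat in the tray at crop (188,250). On to rest_long.

Emit:
apply_moves --pt "-0.2 -1.5 0 0" --pt "-0.5 -3 0 0" --pt "-0.8 -4.6 0 0" --pt "-0.95 -5.45 1 0" --pt "-0.95 -5.45 3 0" --pt "-0.95 -5.45 5 0" --pt "-0.95 -5.45 7 0" --pt "-0.95 -5.45 8 0" --pt "-0.95 -5.45 8 0" --pt "-0.95 -5.45 8 0"

```text
clock: 15.77
position: [0.4435, 0.0015, 0.0611]
tool_rot: [-3.142, -0.001, 2.787]
force: [0.4, 0.5, -0.2]
grip_width: 0.0509
```

```bash
python3 - <<'E'
from h import *
rows(.4428,-.0016,.005,np.pi-.355)
b=cams.grab_frame("side")
save(b,"c7.png",(140,150,280,290),3)
E
```

```text
rows [-0.05 -0.32  5.61] 0.0 q [ 0.41  0.63 -0.71  2.16  0.74  0.61  0.37]
```

View pics/c7.png

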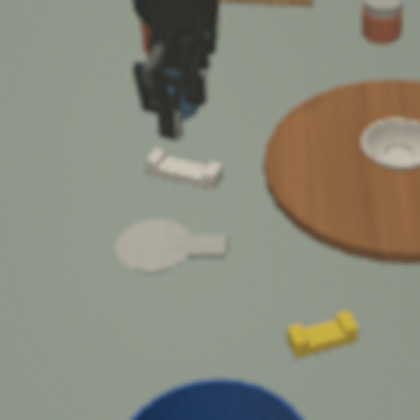

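Emit:
apply_moves --pt "0 -0.3 2 0" --pt "0 -0.3 4 0" --pt "0 -0.3 5 0" --pt "0 -0.3 5.5 0" --pt "0 -0.3 5.6 0" --pt "0 -0.3 5.6 0" --pt "0 -0.3 5.6 0" --pt "0 -0.3 5.6 0" --pt "0 -0.3 5.6 0" --pt "0 -0.3 5.6 0"

```text
clock: 16.65
position: [0.4429, -0.0019, 0.0057]
tool_rot: [3.141, 0.001, 2.786]
force: [0.9, 0.3, 0.2]
grip_width: 0.0512
```

Emit:
apply_moves --pt "0 0 0 0" --pt "0 0 0 0" --pt "0 0 0 0" --pt "0 0 0 0" --pt "0 0 0 0" --pt "0 0 0 0" --pt "0 0 -3 0" --pt "0 0 -6 0" --pt "0 0 -10 0" --pt "0 0 -13 0" --claw 1 --force 35

```text
clock: 17.48
position: [0.4423, -0.0014, 0.1375]
tool_rot: [3.141, -0.001, 2.787]
force: [1.4, 0.7, 0.1]
grip_width: 0.0207
```

```bash
python3 - <<'E'
from h import *
rows(.519,.354,.13,3.037)
E
```

```text
rows [ 5.15 35.99  0.76] -0.25 q [ 0.53  0.5  -0.85  2.12  0.55  0.76  0.54]
```

Emit:
apply_moves --pt "0.3 2 0 -0.02" --pt "0.8 5.8 0 -0.05" --pt "1.4 9.6 0 -0.08" --pt "1.9 13.4 0 -0.11" --pt "2.5 17.2 0 -0.14" --pt "3 21 0 -0.17" --pt "3.6 25 0 -0.2" --pt "4.1 29 0 -0.23" --pt "4.7 33 0 -0.25" --pt "5.2 36 0 -0.25"

```text
clock: 18.32
position: [0.519, 0.357, 0.1351]
tool_rot: [3.141, -0.001, 3.038]
force: [-0.7, -1.0, -0.3]
grip_width: 0.0205
```

```bash
python3 - <<'E'
from h import *
rows(.521,.355,.012,3.037)
E
```

```text
rows [-0.23 -0.19 12.31] 0.001 q [-0.17  0.77 -0.84  1.64  0.65  1.03  0.26]
```

Emit:
apply_moves --pt "-0.2 -0.2 2.5 0" --pt "-0.2 -0.2 5.5 0" --pt "-0.2 -0.2 8 0" --pt "-0.2 -0.2 10 0" --pt "-0.2 -0.2 11 0" --pt "-0.2 -0.2 11.5 0" --pt "-0.2 -0.2 11.8 0" --pt "-0.2 -0.2 12 0" --pt "-0.2 -0.2 12 0" --pt "-0.2 -0.2 12 0"

```text
clock: 19.15
position: [0.5215, 0.3517, 0.0162]
tool_rot: [3.141, 0.001, 3.036]
force: [0.3, -0.5, -0.1]
grip_width: 0.0207
```

Emit:
apply_moves --pt "0 0 0.2 0" --pt "0 0 0.35 0" --pt "0 0 0.4 0" --pt "0 0 0.4 0" --pt "0 0 0.4 0" --pt "0 0 0.4 0" --pt "0 0 0.4 0" --pt "0 0 0.4 0" --pt "0 0 0.4 0" --pt "0 0 0.4 0"

```text
clock: 19.98
position: [0.5212, 0.3515, 0.0116]
tool_rot: [3.142, 0.0, 3.036]
force: [-0.1, -2.0, 5.5]
grip_width: 0.0207
```

Emit:
apply_moves --pt "0 0 0 0" --pt "0 0 0 0" --pt "0 0 0 0" --pt "0 0 0 0" --pt "0 0 0 0" --pt "0 0 -1 0" --pt "0 0 -3 0" --pt "0 0 -6 0" --pt "0 0 -10 0" --pt "0 0 -14 0" --claw 0.6

```text
clock: 20.82
position: [0.5204, 0.3514, 0.1532]
tool_rot: [-3.141, -0.001, 3.036]
force: [0.3, 0.3, 1.0]
grip_width: 0.0342
```

```bash
python3 - <<'E'
from h import *
f=cams.grab_frame("top")
print('js',w(f,(174,168.5),.048))
rows(.651,.244,.12,2.4);rows(.4045,.2155,.13,2.6)
E
```

```text
js [0.65103722 0.24102748 0.048     ]
rows [-13.92  -9.6    4.15] 0.636 q [-0.15  0.74 -0.85  1.62  0.62  1.06  0.28]
rows [ 10.29 -15.02   2.99] 0.436 q [-0.15  0.74 -0.85  1.62  0.62  1.06  0.28]
```

Emit:
apply_moves --pt "-1.4 -1 0 0.12" --pt "-2.8 -2 0 0.24" --pt "-4.2 -3 0 0.36" --pt "-5.6 -4 0 0.48" --pt "-7.2 -5 0 0.6" --pt "-8.8 -6 0 0.72" --pt "-10.4 -7.2 0 0.84" --pt "-12 -8.4 0 0.96" --pt "-13.4 -9.4 0 1.08" --pt "-13.9 -9.7 0 1.2" --claw 0.0

```text
clock: 21.7
position: [0.6509, 0.2379, 0.1519]
tool_rot: [3.141, 0.001, 1.827]
force: [-1.0, 0.2, 0.0]
grip_width: 0.0848
```

```bash
python3 - <<'E'
from h import *
rows(.651,.2425,.07,1.571)
f=cams.grab_frame("top");save(f,"c8.png",(60,130,220,290),3)
E
```

```text
rows [0.45 0.12 8.19] 0.256 q [-0.11  0.76 -0.55  1.45  0.43  1.05 -0.5 ]
```

View pics/c8.png

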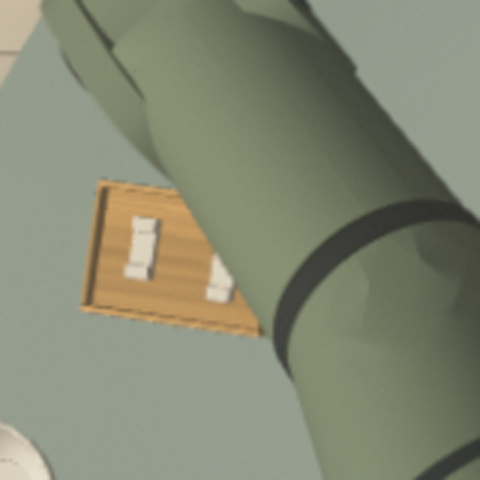

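Both rests lie side by side in the tray, at (142,247) and (222,275). Now lower around the short jar.

Emit:
apply_moves --pt "0.2 0.1 1 0.12" --pt "0.45 0.1 3 0.256" --pt "0.45 0.1 5 0.256" --pt "0.45 0.1 7 0.256" --pt "0.45 0.1 8 0.256" --pt "0.45 0.1 8.5 0.256" --pt "0.45 0.1 8.7 0.256" --pt "0.45 0.1 8.7 0.256" --pt "0.45 0.1 8.7 0.256" --pt "0.45 0.1 8.7 0.256"

```text
clock: 22.58
position: [0.6494, 0.2451, 0.0654]
tool_rot: [3.14, -0.001, 1.58]
force: [-0.3, -0.1, 0.2]
grip_width: 0.0854
```

```bash
python3 - <<'E'
from h import *
rows(.651,.2425,.012,1.571)
b=cams.grab_frame("side");save(b,"c9.png",(205,90,325,210),4)
E
```

```text
rows [-0.27  0.16  5.34] 0.009 q [-0.17  0.85 -0.46  1.5   0.44  0.89 -0.76]
```

View pics/c9.png

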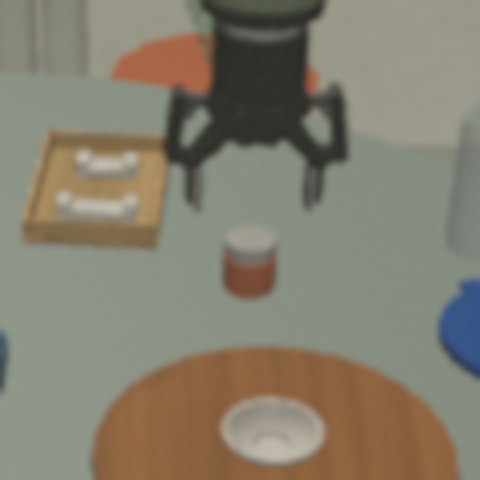

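```bash
python3 - <<'E'
from h import *
b=cams.grab_frame("side")
print(w(b,(267.25,149.6),.048),w(b,(267.2,163.5),0))
E
```

```text
[0.64694303 0.24257001 0.048     ] [0.64811087 0.23108666 0.        ]
```

Emit:
apply_moves --pt "-0.15 0.1 1.5 0" --pt "-0.15 0.1 3 0" --pt "-0.15 0.1 4.2 0" --pt "-0.15 0.1 5 0" --pt "-0.15 0.1 5.3 0" --pt "-0.15 0.1 5.3 0" --pt "-0.15 0.1 5.3 0" --pt "-0.15 0.1 5.3 0" --pt "-0.15 0.1 5.3 0" --pt "-0.15 0.1 5.3 0"

```text
clock: 23.52
position: [0.6501, 0.2436, 0.0118]
tool_rot: [3.141, -0.0, 1.58]
force: [-0.3, 0.6, -0.0]
grip_width: 0.0854
```

Emit:
apply_moves --pt "0 0 0 0" --pt "0 0 0 0" --pt "0 0 0 0" --pt "0 0 0 0" --pt "0 0 0 0" --pt "0 0 0 0" --pt "0 0 -1 0" --pt "0 0 -3 0" --pt "0 0 -6 0" --pt "0 0 -9 0" --claw 1 --force 40

```text
clock: 24.35
position: [0.6493, 0.2434, 0.1023]
tool_rot: [-3.14, 0.0, 1.58]
force: [0.9, -0.1, 0.3]
grip_width: 0.0448
```

```bash
python3 - <<'E'
from h import *
rows(.655,.071,.11,1.571);rows(.655,.071,.048,1.571)
E
```

```text
rows [-17.24   0.41  -0.76] 0.009 q [-0.16  0.81 -0.47  1.48  0.42  0.96 -0.74]
rows [-17.24   0.42   5.44] 0.009 q [-0.16  0.81 -0.47  1.48  0.42  0.96 -0.74]
```

Emit:
apply_moves --pt "-1.5 0 0 0" --pt "-3.5 0.1 0 0" --pt "-5.5 0.1 0 0" --pt "-7.5 0.2 0 0" --pt "-9.5 0.2 0 0" --pt "-11.5 0.3 0 0" --pt "-13.5 0.4 0 0" --pt "-15.5 0.4 0 0" --pt "-16.7 0.4 0 0" --pt "-17.2 0.4 0 0"

```text
clock: 25.18
position: [0.6556, 0.0691, 0.1016]
tool_rot: [3.141, 0.001, 1.578]
force: [0.3, 0.2, -1.1]
grip_width: 0.0452
```

Emit:
apply_moves --pt "0 0 1 0" --pt "0 0 2 0" --pt "0 0 3 0" --pt "0 0 3.8 0" --pt "0 0 4.3 0" --pt "0 0 4.7 0" --pt "0 0 5 0" --pt "0 0 5.2 0" --pt "0 0 5.2 0" --pt "0 0 5.2 0"

```text
clock: 26.02
position: [0.6556, 0.0716, 0.0495]
tool_rot: [3.141, -0.0, 1.58]
force: [0.4, 0.4, 0.4]
grip_width: 0.0448
```

```bash
python3 - <<'E'
from h import *
rows(.655,.071,.047,1.571)
b=cams.grab_frame("side");save(b,"c10.png",(205,110,345,250),4)
E
```

```text
rows [-0.06 -0.06  0.25] 0.009 q [ 0.09  0.83 -0.45  1.61  0.46  0.81 -0.55]
```

View pics/c10.png

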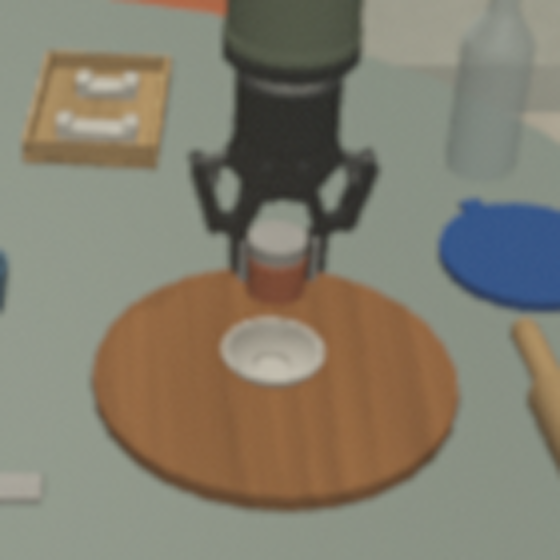

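The jar is a couple of mm above the wood. Lower and release.

Emit:
apply_moves --pt "0 0 0.1 0" --pt "0 0 0.2 0" --pt "0 0 0.25 0" --pt "0 0 0.3 0" --pt "0 0 0.3 0" --pt "0 0 0.3 0" --pt "0 0 0.3 0" --pt "0 0 0.3 0" --pt "0 0 0.3 0" --pt "0 0 0.3 0"

```text
clock: 26.9
position: [0.6556, 0.0715, 0.0466]
tool_rot: [3.141, 0.0, 1.58]
force: [-1.7, -0.8, 6.4]
grip_width: 0.0447
```

Emit:
apply_moves --pt "0 0 0 0" --pt "0 0 0 0" --pt "0 0 0 0" --pt "0 0 0 0" --pt "0 0 0 0" --pt "0 0 -1 0" --pt "0 0 -3 0" --pt "0 0 -6 0" --pt "0 0 -9 0" --pt "0 0 -12 0" --claw 0.15

```text
clock: 27.73
position: [0.6552, 0.0716, 0.1684]
tool_rot: [3.142, -0.0, 1.58]
force: [0.7, -0.1, 0.7]
grip_width: 0.0728
```

```bash
python3 - <<'E'
from h import *
for y in (1.571,2.2,2.73): rows(.4045,.2165,.13,y)
b=cams.grab_frame("side");save(b,"c11.png",(150,110,350,250),4)
E
```

```text
rows [ 14.72 -24.93   3.84] 0.009 q [ 0.12  0.69 -0.51  1.54  0.37  1.01 -0.48]
rows [ 14.72 -24.93   3.84] -0.62 q [ 0.12  0.69 -0.51  1.54  0.37  1.01 -0.48]
rows [ 14.72 -24.93   3.84] -1.15 q [ 0.12  0.69 -0.51  1.54  0.37  1.01 -0.48]
```

View pics/c11.png

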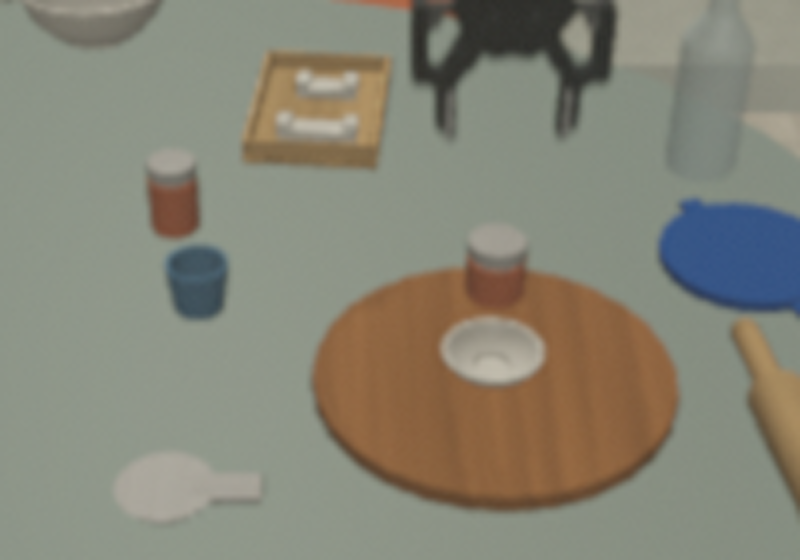

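jar_short stands on the Susan and the rests are in place. Now jar_tall: move above it while turning.

Emit:
apply_moves --pt "1 -1.5 0 -0.12" --pt "2.4 -4 0 -0.24" --pt "4 -6.7 0 -0.36" --pt "5.6 -9.5 0 -0.48" --pt "7.2 -12.2 0 -0.6" --pt "8.8 -15 0 -0.72" --pt "10.4 -17.7 0 -0.84" --pt "12 -20.5 0 -0.96" --pt "13.5 -23 0 -1.08" --pt "14.7 -24.9 0 -1.2"

```text
clock: 28.62
position: [0.4033, 0.2171, 0.167]
tool_rot: [3.142, 0.001, 2.787]
force: [1.0, 0.5, 0.2]
grip_width: 0.0724
```

```bash
python3 - <<'E'
from h import *
b=cams.grab_frame("side");print(w(b,(193,151.2),.064))
rows(.4045,.2165,.025,3.0)
E
```

```text
[0.40347812 0.20867689 0.064     ]
rows [-0.45 -0.12 14.21] -0.2 q [ 0.07  0.48 -0.9   2.06  0.51  0.84  0.1 ]
```

Emit:
apply_moves --pt "-0.3 -0.2 1 -0.1" --pt "-0.55 -0.4 3 -0.2" --pt "-0.55 -0.4 5 -0.2" --pt "-0.55 -0.4 6.5 -0.2" --pt "-0.55 -0.4 7 -0.2" --pt "-0.55 -0.4 7 -0.2" --pt "-0.55 -0.4 7 -0.2" --pt "-0.55 -0.4 7 -0.2" --pt "-0.55 -0.4 7 -0.2" --pt "-0.55 -0.4 7 -0.2"

```text
clock: 29.5
position: [0.4092, 0.2106, 0.097]
tool_rot: [3.141, 0.001, 2.979]
force: [0.3, 0.0, -0.2]
grip_width: 0.0722
```

```bash
python3 - <<'E'
from h import *
rows(.4045,.213,.025,3.0)
a=cams.grab_frame("top");b=cams.grab_frame("side")
A=a["color"][210:310,130:250];B=b["color"][90:210,140:260]
cv2.imwrite("pics/c12.png",np.hstack([cv2.resize(A,(400,333)),cv2.resize(B,(333,333))])[:,:,::-1])
E
```

```text
rows [0.51 0.15 7.2 ] -0.021 q [ 0.03  0.61 -0.84  2.1   0.69  0.73  0.14]
```

View pics/c12.png

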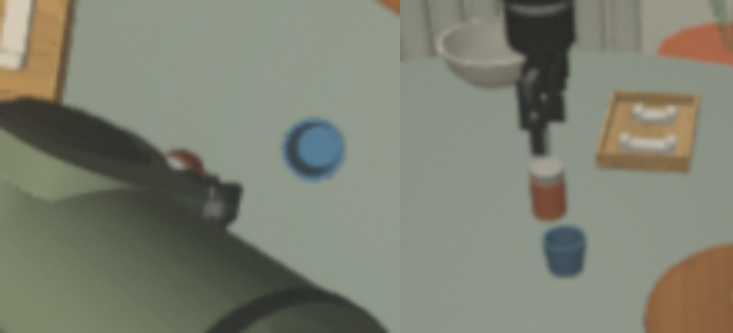

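Emit:
apply_moves --pt "0.2 0.1 0 0" --pt "0.4 0.15 0.5 0" --pt "0.4 0.15 2 0" --pt "0.4 0.15 4 0" --pt "0.4 0.15 5.5 0" --pt "0.4 0.15 6.5 0" --pt "0.4 0.15 7.1 0" --pt "0.4 0.15 7.1 0" --pt "0.4 0.15 7.1 0" --pt "0.4 0.15 7.1 0"

```text
clock: 30.43
position: [0.4053, 0.2129, 0.0258]
tool_rot: [3.141, 0.0, 2.98]
force: [-0.2, -0.2, 0.1]
grip_width: 0.0725
```

Emit:
apply_moves --pt "0 0 0 0" --pt "0 0 0 0" --pt "0 0 0 0" --pt "0 0 0 0" --pt "0 0 0 0" --pt "0 0 0 0" --pt "0 0 -1 0" --pt "0 0 -4 0" --pt "0 0 -8 0" --pt "0 0 -11 0" --claw 1

```text
clock: 31.27
position: [0.4046, 0.213, 0.1374]
tool_rot: [3.141, -0.001, 2.981]
force: [1.5, -0.4, -0.6]
grip_width: 0.0407
```

```bash
python3 - <<'E'
from h import *
rows(.56,-.008,.13,3.1);rows(.56,-.008,.062,3.1)
a=cams.grab_frame("side")
seg(a,(273,200),20,lambda im,h:(im[:,:,0]-im[:,:,2]<50)&(im[:,:,0]>120),.05,s='dish')
E
```

```text
rows [-18.88 -19.33   0.73] -0.119 q [ 0.08  0.54 -0.9   2.08  0.6   0.8   0.21]
rows [-18.89 -19.33   7.53] -0.119 q [ 0.08  0.54 -0.9   2.08  0.6   0.8   0.21]
dish rectc [ 0.6446 -0.0163] mean [ 0.6437 -0.0172] size [0.072 0.076] yaw -1.058 n 365
```

Emit:
apply_moves --pt "-1.2 -1.2 0 -0.02" --pt "-3.2 -3.3 0 -0.04" --pt "-5.4 -5.5 0 -0.06" --pt "-7.6 -7.8 0 -0.08" --pt "-9.8 -10 0 -0.1" --pt "-12 -12.3 0 -0.119" --pt "-14.2 -14.5 0 -0.119" --pt "-16.4 -16.8 0 -0.119" --pt "-18.2 -18.6 0 -0.119" --pt "-18.9 -19.3 0 -0.119"

```text
clock: 32.15
position: [0.562, -0.0121, 0.1349]
tool_rot: [-3.141, 0.0, 3.094]
force: [0.6, -0.8, -2.1]
grip_width: 0.0407
```

Emit:
apply_moves --pt "0 0 0.5 0" --pt "0 0 1.5 0" --pt "0 0 2.5 0" --pt "0 0 3.5 0" --pt "0 0 4.5 0" --pt "0 0 5.4 0" --pt "0 0 6.2 0" --pt "0 0 6.7 0" --pt "0 0 7 0" --pt "0 0 7.2 0"

```text
clock: 32.98
position: [0.5605, -0.0081, 0.0629]
tool_rot: [3.141, -0.0, 3.099]
force: [-0.0, 0.4, -1.6]
grip_width: 0.0407
```

```bash
python3 - <<'E'
from h import *
rows(.56,-.008,.0605,3.1)
b=cams.grab_frame("side");save(b,"c13.png",(150,110,350,250),4)
E
```

```text
rows [0.05 0.01 0.24] -0.001 q [ 0.46  0.79 -0.8   1.87  0.76  0.83  0.79]
```

View pics/c13.png

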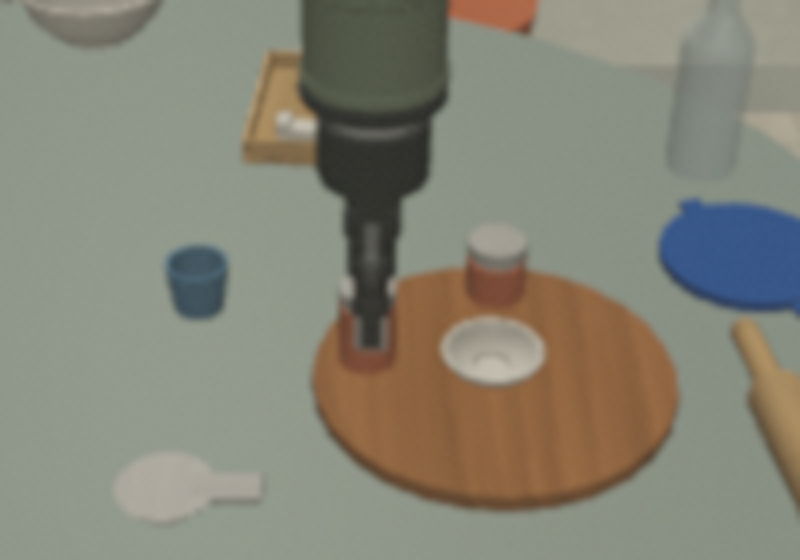

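Emit:
apply_moves --pt "0 0 0.1 0" --pt "0 0 0.2 0" --pt "0 0 0.25 0" --pt "0 0 0.3 0" --pt "0 0 0.3 0" --pt "0 0 0.3 0" --pt "0 0 0.3 0" --pt "0 0 0.3 0" --pt "0 0 0.3 0" --pt "0 0 0.3 0"

```text
clock: 33.87
position: [0.5608, -0.0082, 0.061]
tool_rot: [-3.141, 0.001, 3.099]
force: [-3.3, 0.4, 9.5]
grip_width: 0.0406
```

Emit:
apply_moves --pt "0 0 0 0" --pt "0 0 0 0" --pt "0 0 0 0" --pt "0 0 0 0" --pt "0 0 0 0" --pt "0 0 -1 0" --pt "0 0 -3 0" --pt "0 0 -6 0" --pt "0 0 -9 0" --pt "0 0 -12 0" --claw 0.2

```text
clock: 34.7
position: [0.5602, -0.0079, 0.1823]
tool_rot: [3.141, -0.0, 3.099]
force: [0.9, -0.1, 0.5]
grip_width: 0.0683
```

Emit:
apply_moves --pt "2 0 -2 0" --pt "4 0 -4 0" --pt "6 0 -6 0" --pt "8 0 -8 0" --pt "10 0 -10 0" --pt "12 0 -11 0" --pt "12 0 -11 0" --pt "12 0 -11 0" --pt "12 0 -11 0" --pt "12 0 -11 0"

```text
clock: 35.53
position: [0.4409, -0.0031, 0.2901]
tool_rot: [3.141, -0.0, 3.099]
force: [0.3, 0.0, -1.0]
grip_width: 0.0684
```

```bash
python3 - <<'E'
from h import *
a=cams.grab_frame("top");b=cams.grab_frame("side")
cv2.imwrite("pics/c14.png",np.hstack([cv2.resize(a["color"][130:290,80:480],(400,160)) ,np.zeros((160,0,3),np.uint8)])[:,:,::-1])
save(a,"c14.png",(80,110,460,290),2); save(b,"c15.png",(120,110,360,360),2.3)
for n in ("jar_tall","jar_short"):
  for c,f in (("side",b),("top",a)): print(n,c,[(round(d["score"],2),w(f,d["uv"],.035).round(3)[:2]) for d in cams.pinpoint(c,n)[:2]])
print([w(f,d["uv"],.035).round(3)[:2] for f,d in [(b,x) for x in cams.pinpoint("side","dish")[:1]]],telemetry.observe()["clock"])
E
```

```text
jar_tall side [(0.91, array([ 0.553, -0.001]))]
jar_tall top [(0.55, array([ 0.561, -0.002]))]
jar_short side [(0.64, array([ 0.491, -0.402])), (0.59, array([0.649, 0.086]))]
jar_short top [(0.65, array([0.657, 0.066])), (0.42, array([0.519, 0.349]))]
[array([ 0.643, -0.023])] 35.8833
```

View pics/c14.png

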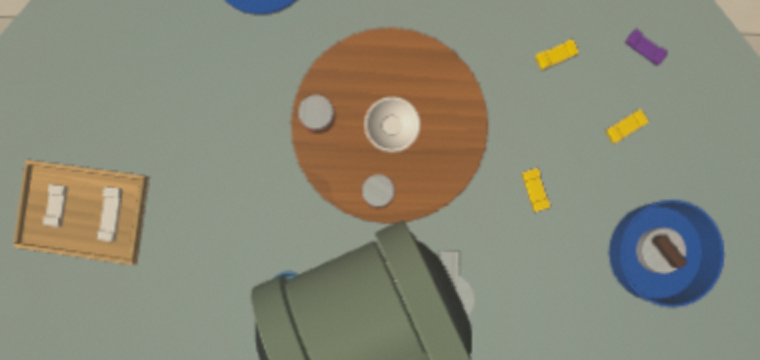

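The final top view shows both jars on the Susan, at (316,112) and (378,190), clear of the dish. The rests are in the tray at (55,205) and (109,214), and the cutter is upright in the canister at (665,250). Handing in.

```bash
python3 -c "
from h import *
print(workorder.job_done())"
```

```text
the job is handed in; nothing more can be done
None
```

All five things are where the task asked, and I handed the job in at about 36 s on the robot's clock. The hand-in gives no verdict.

- **Jars:** both stand on the lazy Susan, the tall one near (0.56, -0.01) and the short one near (0.655, 0.07). Each is about 90 mm from the turning axis and clear of the dish. I lowered each under grip until the wrist force rose by about 6–10 N, then let go.
- **Rests:** both lie flat, side by side on the tray floor. I took the white short rest, not the yellow or purple ones. It met the tray floor harder than planned, at about 38–43 N on the wrist, against the 120 N limit.
- **Cutter:** it stands handle up in the blue canister.
- **Left alone:** the dish looks unmoved from the last check. The teacup was mostly hidden by the arm in the final top picture, but it looked untouched in earlier side pictures and nothing came near it afterwards.

**Checks that failed or disagreed:**
- The two cameras differed by up to about 15–20 mm on the jars' depth, still within the placing limits.
- The network also gave false `jar_short` hits, at the canister and at the tray.
- The last side picture could not be viewed because the 16-picture limit was reached, so the final look rests on the top view and the networks.

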